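# Bring a button card out to the front of the display

### The arm

A 6-joint arm with a two-finger parallel gripper is mounted at the origin on the work surface. World frame = base frame: x ahead of the robot, y to its left, z up, the work surface at z = 0. Lengths are in m, angles in rad, forces in N, time in s.
With the tool pointing down it reaches from about 0.3 to 0.775 m from the base axis. Payload 14.6 kg.
Tool frame: the origin (TCP) lies at the very end of the fingers, on their centre line; the grasp point (between the pads) lies 19 mm behind it (robot.grip_point_offset is the distance from the TCP to the grasp point, in m); x points along the fingers, y is the direction in which the jaws open and shut, and the axes are right-handed (so a half turn about x gives the same grasp; the last joint's range is limited). The gripper opens to 85 mm and grips with 20 to 120 N. Pads are 22 mm wide; open, the fingers measure 114 mm over their backs; the gripper's body (76 mm by 85 mm) begins 54 mm behind the grasp point. The pads swing forward as they close: fully open they stand 13 mm farther back than shut.
Start: joints at [-1.273, 0.3, 1.521, -0, 1.321, -0.067], TCP at [0.196, -0.514, 0.198] pointing down, gripper open.
Joint ranges: [-3.03, 3.03], [-0.79, 2.21], [0.23, 2.52], [-1.04, 4.18], [0, 3.07], [-2.55, 2.55]. Speed limits (rad/s): [2.22, 2.22, 2.57, 3.14, 3.14, 3.14].

### API

Orientations are given as a unit quaternion [w, x, y, z].
In Python, from bench import robot gives the robot as it stands.
- The arm moves only by the tool arm_command, never from a script. Its argument "moves" is one flat list of numbers, 5 for each row, row after row: the opening in per cent of the stroke, from 0 (shut) to 100 (fully open), then the shift along the tool's x, y, z in cm, then the turn about the tool's x in rad. In form: [gripper, tx, ty, tz, twist, gripper, tx, ty, tz, twist, ...]. A call has 1 to 8 rows; each row is the pose to reach, as a shift and turn from the pose commanded when the call began, along the tool's axes at that moment; what a row does not reach only later rows make up. A row lasts 1/10 s, in which the tool goes at most 50 mm and 8.59 degrees, less where a joint would pass 70% of its speed; a pose out of reach is approached as far as the arm can. A call with a gripper value outside its range is refused whole. The fingers move at their own pace and stop on an object; the grip force is fixed at half the most. Time passes only in rows, so rows that repeat a pose let the fingers close. It gives the time, the measured TCP pose, the force and the opening at its end, in the units of the state.
- robot.get_state(): the state, without advancing time (a new reading comes with each control period).
- robot.camera(name): name is "scene" or "top"; returns a dict with "pixels" (480x640x3 uint8, red, green, blue), "range_z" (480x640 float32, m along the optical axis (not along the pixel's ray), 0 where there is no reading), "fx", "fy", "cx", "cy" (pixels), "xyz" and "rotation" of the camera in the world. Camera axes: x right, y up, looking along -z (the intrinsics and any distortion apply to the point x, -y, -z); pixel columns grow to the right and rows downward; lengths in m; the calibration is good to about 2 mm. A picture is of the moment at which its call begins.
- robot.job_done(): hands the job in, once; it reports no verdict.
The state is a dict: "t": time; "qpos": joint angles; "dq": joint speeds; "tau": joint torques, N m; "tcp_pos": TCP position; "tcp_rot": TCP orientation; "ft_force": force on the tool from outside, world axes, zero at the start; "moment": the same for the moment, N m; "finger_gap": finger opening in m.
Only numpy, scipy, OpenCV 4.12 (cv2) and the standard library are available. Lean on these libraries where they do the work, as an engineer would, in place of code of your own. Each camera call takes 0.05 s, during which the arm holds its last target. There are 200 camera calls.

### The job

One of the two button cards is set back on the wooden display step. Push it forward over the step, between its neighbours, to the customer's edge (the far one from the robot) until it sticks out 25 mm past that edge along its whole front, square and level with the other card that is already out. Slide it flat with gentle pushes of the fingers, without pinching or lifting it, and leave the other card, the jar, the spool and the tin where they stand.

Things in the scene. Friction and masses are not known exactly. Their poses are not given: they have to be found in the camera images.
- step_edge (a point): Middle of the top front edge of the fixed wooden display step (brown, flat top 60 mm above the counter). x points level out over the edge, away from the robot, to the customer; y along the edge to the left; z up. In this frame the top reaches from x = -260 to 0 mm and y = -215 to +215 mm. The step's place and turn vary.
- card: The button card to slide: stiff white perforated sheet, 120 mm deep (x), 110 wide (y), 5 thick, 0.1 kg, loose on the step; its buttons stand up to 6 mm above it, none within 6 mm of an edge. Origin: centre of its underside; x points to its front edge (the customer's side), z up. At the start its front is 40 to 75 mm short of the step's edge and it lies up to 15 degrees askew.
- card_front_left (a point): Front left corner of that card, on its underside (x = +60, y = +55 mm in the card's frame).
- card_front_right (a point): Front right corner of that card, on its underside (x = +60, y = -55 mm in the card's frame).
- neighbour: The other button card, of the same make and size (120 x 110 x 5 mm; origin at the centre of its underside, x to its front), loose, already out by 25 mm and square, to the left or the right of the place of the card to slide. Leave it.
- jar: Closed clear glass jar of buttons with a brass lid, 52 mm across, 76 mm high, loose, standing near the front of the step on the side without the other card. Origin at the centre of its underside. Leave it.
- spool: Wooden thread spool with red thread, 36 mm across, 52 mm high, standing loose near one back corner of the step. Origin at the centre of its underside. Leave it.
- tin: Round green tin with a brass lid, 58 mm across, 24 mm high, standing loose near the other back corner of the step. Origin at the centre of its underside. Leave it.
Things that resemble listed ones, but are neither listed nor needed, are in the scene too. What is shaped like the card but blue, green or yellow is not meant.

How it is judged:
By the outcome, as a careful person would: the job done as asked, in the order asked, and still so for the second after the job is handed in, with the robot touching nothing.
It also fails if it takes over 40 s, if anything falls off the work surface, if the arm or the gripper's body presses on something with over 40 N, if the wrist force passes 120 N, or if a joint passes its speed limit or range.

## Working session

There is one attempt and no reset: what is moved stays moved. The work goes in short steps, Python scripts to look and compute and a tool call to move; the robot and the scene stay as the last step left them, time stands still between calls to the robot, and variables do not carry over. Pictures are saved under pics/ and viewed, about 8 in all and at most 12, crops included, and the job is handed in when it is done.

Besides the shell and the picture viewer there is one more tool, called after "Emit:" as name(argument=value, ...) on one line, values as JSON. arm_command: Moves the arm, as the interface text tells. Its arguments: {"type":"object","properties":{"moves":{"type":"array","items":{"type":"number"}}},"required":["moves"]}

```bash
mkdir -p pics; ls; cat > h.py <<'E'
import numpy as np, cv2
from bench import robot
def pts(c):
    v,u=np.mgrid[0:480,0:640]; z=c["range_z"]
    p=np.stack([(u-c["cx"])/c["fx"]*z,-(v-c["cy"])/c["fy"]*z,-z],-1)
    return p@np.array(c["rotation"]).T+np.array(c["xyz"])
def ray(c,u,v,h):
    d=np.array(c["rotation"])@np.array([(u-c["cx"])/c["fx"],-(v-c["cy"])/c["fy"],-1]); o=np.array(c["xyz"])
    return o+d*(h-o[2])/d[2]
E
python3 - <<'E'
from h import *
print(robot.get_state())
for n in("top","scene"):
    c=robot.camera(n); cv2.imwrite(f"pics/{n}0.png",c["pixels"][:,:,::-1]); np.savez(f"{n}0.npz",**c)
    print(n,c["xyz"],c["rotation"],[c[k] for k in("fx","fy","cx","cy")],[k for k in c])
E
```

```text
pics
{'t': 0.0, 'qpos': array([-1.27258707e+00,  3.00488129e-01,  1.52157678e+00,  3.47371207e-05,
        1.32070692e+00, -6.66067832e-02]), 'dq': array([-4.21958755e-04, -9.92108427e-05,  4.32630364e-04, -1.08445708e-03,
       -1.50235391e-03,  5.98904710e-04]), 'tau': array([ 2.96711978e-04, -5.43501341e+01, -3.61796129e+01, -3.38609857e-05,
        3.92479298e-03,  2.25254473e-05]), 'tcp_pos': array([ 0.19615026, -0.51354341,  0.19781382]), 'tcp_rot': array([-0.12784937, -0.69533977, -0.12868034,  0.69541247]), 'ft_force': array([ 0.78812097,  1.07501389, -0.26792704]), 'moment': array([ 0.04387993, -0.00779069,  0.04070084]), 'finger_gap': 0.08550744882079422}
top [ 0.47795468 -0.06029402  1.06043411] [ 0.71350846  0.01521595 -0.03173038 -0.69976234] [492.7824683911909, 492.7824683911909, 314.53161988008674, 236.41732364541753] ['pixels', 'range_z', 'fx', 'fy', 'cx', 'cy', 'xyz', 'rotation']
scene [ 1.37035833 -0.26163491  0.73330166] [0.70424356 0.33866732 0.27348898 0.56084689] [563.1981062430722, 563.1981062430722, 310.5169233589885, 235.47902167246602] ['pixels', 'range_z', 'fx', 'fy', 'cx', 'cy', 'xyz', 'rotation']
```

View pics/top0.png

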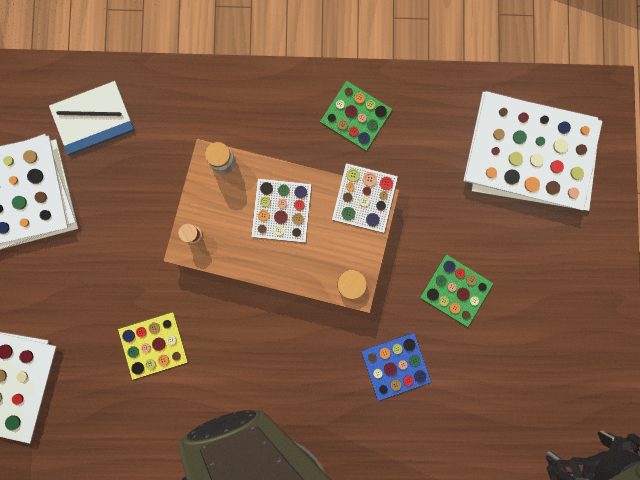

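View pics/scene0.png

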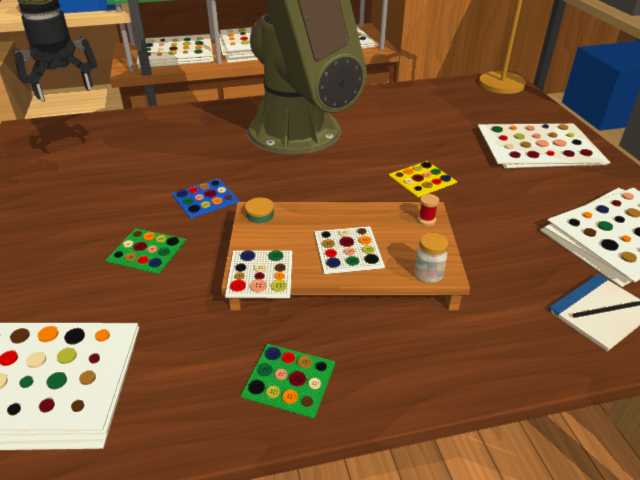

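The top view shows two white cards on the step. The one at (282,211) is set back and askew, so it's the card to slide. The one at (366,198) overhangs the far edge, so it's the neighbour. The jar is at (218,157), the spool at (190,233) and the tin at (352,285). The blue, green and yellow cards and the big white stacks are not meant.

```bash
cat > h.py <<'E'
import numpy as np, cv2
from scipy.spatial.transform import Rotation as R
from bench import robot
def rm(c): return R.from_quat(np.roll(np.array(c["rotation"]),-1)).as_matrix()
def pts(c):
    v,u=np.mgrid[0:480,0:640]; z=c["range_z"]
    p=np.stack([(u-c["cx"])/c["fx"]*z,-(v-c["cy"])/c["fy"]*z,-z],-1)
    return p@rm(c).T+np.array(c["xyz"])
def ray(c,u,v,h):
    d=rm(c)@np.array([(u-c["cx"])/c["fx"],-(v-c["cy"])/c["fy"],-1]); o=np.array(c["xyz"])
    return (o+d*(h-o[2])/d[2])[:2]
def whites(c):
    "white blobs of card size near the step: closed contour -> 4 corners at z=65 mm"
    hsv=cv2.cvtColor(c["pixels"],cv2.COLOR_RGB2HSV)
    m=cv2.inRange(hsv,(0,0,135),(179,75,255))
    m=cv2.morphologyEx(m,cv2.MORPH_CLOSE,np.ones((5,5)))
    m=cv2.morphologyEx(m,cv2.MORPH_OPEN,np.ones((7,7)))
    out=[]
    for k in cv2.findContours(m,cv2.RETR_EXTERNAL,cv2.CHAIN_APPROX_NONE)[0]:
        P=np.array([ray(c,*q[0],.065) for q in k])
        r=cv2.minAreaRect((P*1000).astype(np.float32))
        if 80<min(r[1]) and max(r[1])<150: out.append((k.reshape(-1,2).mean(0),r,cv2.boxPoints(r)))
    return out
E
python3 - <<'E'
from h import *
np.set_printoptions(precision=1,suppress=True)
for n in("top","scene"):
    c=dict(np.load(f"{n}0.npz")); P=pts(c)
    hsv=cv2.cvtColor(c["pixels"],cv2.COLOR_RGB2HSV)
    for w in whites(c): print(n,w[0],w[1]); print(w[2])
    x=P[:,:,0]*1000;y=P[:,:,1]*1000;z=P[:,:,2]*1000
    s=((z>45)&(z<85)&(c["range_z"]>0)).astype(np.uint8)
    nl,l,st,ce=cv2.connectedComponentsWithStats(s)
    i=1+np.argmax(st[1:,4]); m=l==i; print("step",st[i],np.median(z[m]))
    m&=(abs(z-60)<8) 
    r=cv2.minAreaRect(np.stack([x[m],y[m]],-1).astype(np.float32)); print(r);print(cv2.boxPoints(r))
    for nm,px in(("spool",(190,233)),("tin",(352,285)),("jar",(218,157))):
        if n=="top": print(nm,P[px[1],px[0]]*1000)
im=cv2.imread("pics/top0.png")[125:325,150:420]; cv2.imwrite("pics/crop0.png",cv2.resize(im,None,fx=2.9,fy=2.9,interpolation=cv2.INTER_CUBIC))
E
```

```text
top [ 88.6 113.2] ((786.5956420898438, 383.513427734375), (90.11744689941406, 148.41123962402344), 22.922109603881836)
[[716.2 434.3]
 [774.  297.6]
 [857.  332.7]
 [799.2 469.4]]
step [  164   139   235   174 26311] 60.268239862880215
((579.5831909179688, -19.215667724609375), (430.5902099609375, 284.9747619628906), 77.0313491821289)
[[ 392.4 -197. ]
 [ 670.1 -261. ]
 [ 766.8  158.6]
 [ 489.   222.6]]
spool [542.9 157.  113. ]
tin [ 448.4 -158.4   84. ]
jar [686.4 104.1 136.4]
step [  221   198   249   100 19989] 60.087565343001415
((581.2244873046875, -24.043930053710938), (430.69976806640625, 289.328857421875), 76.96831512451172)
[[ 391.7 -201.2]
 [ 673.6 -266.5]
 [ 770.7  153.1]
 [ 488.8  218.4]]
```

View pics/crop0.png

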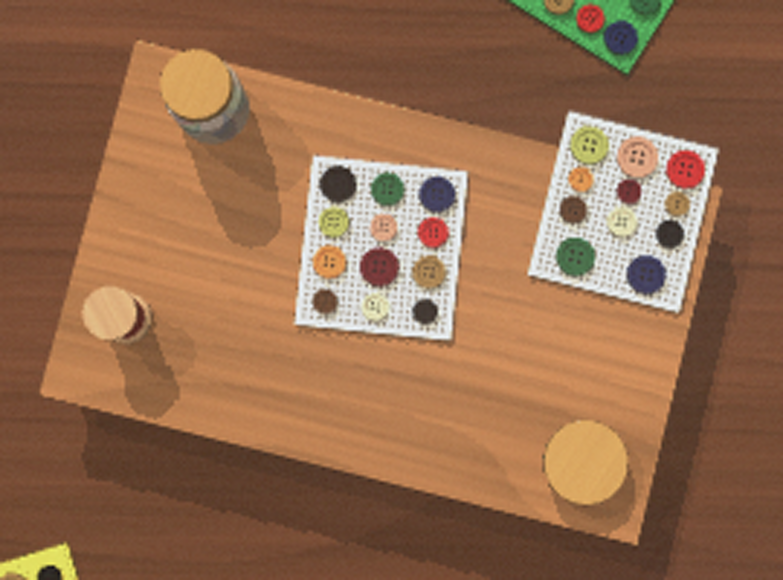

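The crop confirms it: the card at crop (381,250) is white, set back and askew, and the neighbour at (625,210) overhangs the front edge. My white mask missed both cards, so I'll redo it inside the step area.

```bash
cat >> h.py <<'E'
def cards(c):
    hsv=cv2.cvtColor(cv2.GaussianBlur(c["pixels"],(3,3),0),cv2.COLOR_RGB2HSV)
    m=cv2.inRange(hsv,(0,0,110),(179,85,255))
    roi=np.zeros_like(m); roi[125:325,150:425]=1; m*=roi
    m=cv2.morphologyEx(m,cv2.MORPH_CLOSE,np.ones((3,3)))
    out=[]
    for k in cv2.findContours(m,cv2.RETR_EXTERNAL,cv2.CHAIN_APPROX_NONE)[0]:
        if cv2.contourArea(k)<1500: continue
        f=np.zeros_like(m); cv2.drawContours(f,[k],-1,255,-1)
        f=cv2.morphologyEx(f,cv2.MORPH_OPEN,np.ones((9,9)))
        k=max(cv2.findContours(f,cv2.RETR_EXTERNAL,cv2.CHAIN_APPROX_NONE)[0],key=cv2.contourArea)
        P=np.array([ray(c,*q[0],.065) for q in k])*1000
        out.append((k.reshape(-1,2).mean(0),P))
    return out
E
cat > meas.py <<'E'
from h import *
import sys
np.set_printoptions(precision=1,suppress=True)
YAW=np.deg2rad(-13.0)
def rep(c,O,yaw):
    ex=np.array([np.cos(yaw),np.sin(yaw)]);ey=np.array([-ex[1],ex[0]])
    for px,P in cards(c):
        Q=np.stack([(P-O)@ex,(P-O)@ey],-1)
        r=cv2.minAreaRect(Q.astype(np.float32)); a=r[2]; b=(a+45)%90-45
        # robust side fits
        ctr=np.array(r[0]); A=np.deg2rad(b); u=np.array([np.cos(A),np.sin(A)]);w=np.array([-u[1],u[0]])
        L=np.stack([(Q-ctr)@u,(Q-ctr)@w],-1)
        s=[]
        for ax in(0,1):
            for sg in(1,-1):
                t=L[:,ax]*sg; o=L[:,1-ax]; hm=(abs(o)<42)&(t>40)
                p=np.polyfit(o[hm],t[hm],1); s.append((sg*p[1],np.rad2deg(np.arctan(p[0]))*sg*(-1 if ax==0 else 1)))
        cc=ctr+u*(s[0][0]+s[1][0])/2+w*(s[2][0]+s[3][0])/2
        print("card px",px,"centre(step frame)",cc,"size",s[0][0]-s[1][0],s[2][0]-s[3][0],"yaw",b,"sides yaw",[round(b+q[1],1) for q in s])
        A=np.deg2rad(b+np.mean([q[1] for q in s]));u=np.array([np.cos(A),np.sin(A)]);w=np.array([-u[1],u[0]])
        print("   world ctr",O+cc[0]*ex+cc[1]*ey,"FL,FR",cc+60*u+55*w,cc+60*u-55*w,"BL,BR",cc-60*u+55*w,cc-60*u-55*w)
def stepframe(c):
    P=pts(c);hsv=cv2.cvtColor(c["pixels"],cv2.COLOR_RGB2HSV)
    z=P[:,:,2]; m=((abs(z-.06)<.012)&(hsv[:,:,1]>90)&(c["range_z"]>0)).astype(np.uint8)
    m=cv2.morphologyEx(m,cv2.MORPH_OPEN,np.ones((5,5)))
    k=max(cv2.findContours(m,cv2.RETR_EXTERNAL,cv2.CHAIN_APPROX_NONE)[0],key=cv2.contourArea)
    Q=np.array([ray(c,*q[0],.06) for q in k])*1000
    yaw=YAW
    for _ in range(3):
        ex=np.array([np.cos(yaw),np.sin(yaw)]);ey=np.array([-ex[1],ex[0]])
        C0=np.array([580.,-19]) ; X=(Q-C0)@ex;Y=(Q-C0)@ey
        back=(X<-110)&(X>-160)&(abs(Y)<185); front=(X>95)&(X<150)&(Y>-90)&(Y<130)
        left=(Y>200)&(abs(X)<90);right=(Y<-200)&(abs(X)<90)
        pb=np.polyfit(Y[back],X[back],1);pf=np.polyfit(Y[front],X[front],1)
        pl=np.polyfit(X[left],Y[left],1);pr=np.polyfit(X[right],Y[right],1)
        yaw+=np.mean([-pb[0],-pf[0]])/1
    print("fits",np.degrees([-pb[0],-pf[0],pl[0],pr[0]]),"back/front",pb[1],pf[1],"L/R",pl[1],pr[1],"yaw",np.degrees(yaw))
    return C0+ex*((pf[1]+pb[1])/2+130)+ey*(pl[1]+pr[1])/2,yaw
E
python3 - <<'E'
from meas import *
for n in("top","scene"):
    c=dict(np.load(f"{n}0.npz"))
    if n=="top":
        O,y=stepframe(c); print(O,np.degrees(y)); rep(c,O,y); np.savez("step.npz",O=O,y=y)
        P=pts(c);e=np.array([np.cos(y),np.sin(y)]);f=np.array([-e[1],e[0]])
        for nm,(u,v) in dict(jar=(218,155),spool=(188,232),tin=(352,285)).items():
            q=P[v-3:v+4,u-3:u+4,:].reshape(-1,3).mean(0)*1000; d=q[:2]-O; print(nm,d@e,d@f,q)
E
```

```text
fits [-0.6  0.7  0.1  1.7] back/front -141.48056500934055 115.22161669649307 L/R 212.43092164206644 -212.08129724048737 yaw -12.42592330745305
[694.1 -44.1] -12.42592330745305
card px [281.2 210.2] centre(step frame) [-101.5    8. ] size 119.90043828712012 109.38035792480102 yaw 7.849636077880859 sides yaw [np.float64(7.8), np.float64(7.7), np.float64(7.8), np.float64(7.6)]
   world ctr [596.7 -14.5] FL,FR [-49.4  70.5] [-34.6 -38.5] BL,BR [-168.3   54.4] [-153.5  -54.6]
card px [364.6 197.5] centre(step frame) [ -36.2 -151.1] size 120.78586957115496 109.75596702028376 yaw -0.41321563720703125 sides yaw [np.float64(-0.5), np.float64(-0.8), np.float64(-0.4), np.float64(-0.7)]
   world ctr [ 626.3 -183.9] FL,FR [ 24.4 -96.7] [  23.2 -206.7] BL,BR [-95.6 -95.5] [ -96.8 -205.4]
jar -35.5100626148024 144.19353215357717 [690.5 104.4 135.3]
spool -189.96195849076648 168.30978319559858 [544.9 161.2 111.7]
tin -215.42588175837935 -164.6286430149641 [ 448.3 -158.5   82.8]
```

```bash
python3 - <<'E'
from meas import *
c=dict(np.load("top0.npz")); s=np.load("step.npz"); O=s["O"]; yaw=np.deg2rad(-13.0)
ey=np.array([-np.sin(yaw),np.cos(yaw)]);ex=np.array([ey[1],-ey[0]])
# shift x so the neighbour's front stands at +25
for _ in range(1): rep(c,O,yaw)
np.savez("step.npz",O=O,y=yaw)
st=robot.get_state(); M=R.from_quat(np.roll(st["tcp_rot"],-1)).as_matrix(); print("tool axes cols\n",M.round(3))
d=dict(np.load("scene0.npz"));P=pts(d); q=P[(d["range_z"]>0)&(abs(P[:,:,0]-.196)<.07)&(abs(P[:,:,1]+.514)<.08)&(P[:,:,2]>.15)]
t=(q-st["tcp_pos"])@M*1000
print("tip depth along tool x",np.sort(t[:,0])[-12:]); k=t[t[:,0]>-25]
print("y of lower pts",np.percentile(k[:,1],[0,10,40,60,90,100]),"z",np.percentile(k[:,2],[0,50,100]))
for wy in (M[:2,1],-M[:2,1]):
    a=np.degrees(np.arctan2(wy[1],wy[0])); print("twist to align tool y with step y (world deg)",((77-a)+180)%360-180)
E
```

```text
card px [281.2 210.2] centre(step frame) [-101.6    6.9] size 119.9004382210289 109.38035780628469 yaw 8.423700332641602 sides yaw [np.float64(8.4), np.float64(8.3), np.float64(8.4), np.float64(8.1)]
   world ctr [596.7 -14.5] FL,FR [-50.1  70. ] [-34.2 -38.8] BL,BR [-168.9   52.7] [-153.   -56.1]
card px [364.6 197.5] centre(step frame) [ -34.7 -151.5] size 120.78586965909594 109.75596690324343 yaw 0.16085848212242126 sides yaw [np.float64(0.1), np.float64(-0.3), np.float64(0.2), np.float64(-0.2)]
   world ctr [ 626.3 -183.9] FL,FR [ 25.3 -96.5] [  25.3 -206.5] BL,BR [-94.7 -96.4] [ -94.7 -206.4]
tool axes cols
 [[-0.   0.4 -0.9]
 [ 0.  -0.9 -0.4]
 [-1.  -0.  -0. ]]
tip depth along tool x [-49.7 -49.6 -49.4 -48.9 -48.3 -48.  -47.5 -47.5 -47.3 -46.9 -46.9 -46.3]Traceback (most recent call last):
  File "<stdin>", line 11, in <module>
    return _quantile_unchecked(
        a, q, axis, out, overwrite_input, method, keepdims, weights)
    return _ureduce(a,
                    func=_quantile_ureduce_func,
    ...<5 lines>...
                    overwrite_input=overwrite_input,
                    method=method)
    r = func(a, **kwargs)
    result = _quantile(arr,
                       quantiles=q,
    ...<2 lines>...
                       out=out,
                       weights=wgt)
    slices_having_nans = np.isnan(arr[-1, ...])
                                  ~~~^^^^^^^^^
IndexError: index -1 is out of bounds for axis 0 with size 0
```

The frame checks out: the neighbour's front reads +25.3 mm, its yaw is about 0, and the sizes are 120 x 110. The card is 8.3° askew, centred at (-102, 7) in the step frame. I'll move above the step behind the card, squared to it.

Emit:
arm_command(moves=[70,0,-19,-23.5,0.3,70,0,-19,-23.5,0.3,70,0,-19,-23.5,0.3,70,0,-19,-23.5,0.3,70,0,-37.9,-47.1,0.59,70,0,-37.9,-47.1,0.59,70,0,-37.9,-47.1,0.59,70,0,-37.9,-47.1,0.59])

```text
t: 0.9
tcp_pos: [0.39, -0.1814, 0.1984]
tcp_rot: [-0.08, 0.703, -0.08, -0.703]
ft_force: [0.7, -1.5, -1.0]
finger_gap: 0.0598
```

```bash
cat > where.py <<'E'
from meas import *
def where(tx=-200,ty=8,tz=.1):
    s=np.load("step.npz");O=s["O"];y=float(s["y"]);st=robot.get_state()
    M=R.from_quat(np.roll(st["tcp_rot"],-1)).as_matrix()
    ex=np.array([np.cos(y),np.sin(y)]);ey=np.array([-ex[1],ex[0]]);p=st["tcp_pos"]*1000
    a=np.degrees(np.arctan2(M[1,1],M[0,1])); 
    print("t",round(st["t"],2),"step xy",np.array([(p[:2]-O)@ex,(p[:2]-O)@ey]),"z",p[2],"yaw err deg",(a+103+180)%360-180,"tilt",np.degrees(np.arccos(-M[2,0])),"gap",st["finger_gap"]*1000,"F",st["ft_force"])
    T=np.r_[O+tx*ex+ty*ey,tz*1000]-p
    print("to target: cm",(M.T@T/10).round(2),"twist",np.deg2rad((a+103+180)%360-180).round(3))
E
python3 -c "
from where import *
where()"
```

```text
t 0.9 step xy [-265.5 -202.2] z 198.4107176031591 yaw err deg -0.017949355904136155 tilt 0.0026874246234092564 gap 59.80918794046582 F [ 0.7 -1.5 -1. ]
to target: cm [  9.8 -21.   -6.5] twist -0.0
```

Emit:
arm_command(moves=[70,0,-21,-6.5,0,70,0,-21,-6.5,0,70,0,-21,-6.5,0,70,4,-21,-6.5,0,70,9.8,-21,-6.5,0,70,9.8,-21,-6.5,0,70,9.8,-21,-6.5,0])

```text
t: 1.6
tcp_pos: [0.498, 0.0081, 0.097]
tcp_rot: [0.079, -0.7, 0.079, 0.705]
ft_force: [-1.3, 0.3, 0.8]
finger_gap: 0.0597
```

```bash
python3 -c "
from where import *
where(-200,8,.063)
c=robot.camera('scene');im=c['pixels'][:,:,::-1]
cv2.imwrite('pics/s1.png',cv2.resize(im[130:310,210:480],None,fx=2.9,fy=2.9))
st=robot.get_state();M=R.from_quat(np.roll(st['tcp_rot'],-1)).as_matrix()
P=pts(c);t=(P-st['tcp_pos'])@M*1000
k=(c['range_z']>0)&(abs(t[:,:,1])<65)&(abs(t[:,:,2])<22)&(t[:,:,0]<25)&(t[:,:,0]>-40)
q=t[k];print(np.sort(q[:,0])[-15:]);
for lo in range(-40,25,5):
  b=q[(q[:,0]>=lo)&(q[:,0]<lo+5)]
  if len(b):print(lo,len(b),b[:,1:].min(0),b[:,1:].max(0))
"
```

```text
t 1.6 step xy [-202.8    6.7] z 96.97272310697113 yaw err deg 0.1863064073455405 tilt 0.3880222757867708 gap 59.69318381337853 F [-1.3  0.3  0.8]
to target: cm [ 3.4 -0.1 -0.3] twist 0.003
[-39.7 -39.7 -39.6 -39.6 -39.1 -38.4 -38.  -37.4 -37.3 -37.2 -34. ]
-40 10 [-35.2 -11. ] [37.2  6.2]
-35 1 [-29.    7.8] [-29.    7.8]
```

View pics/s1.png

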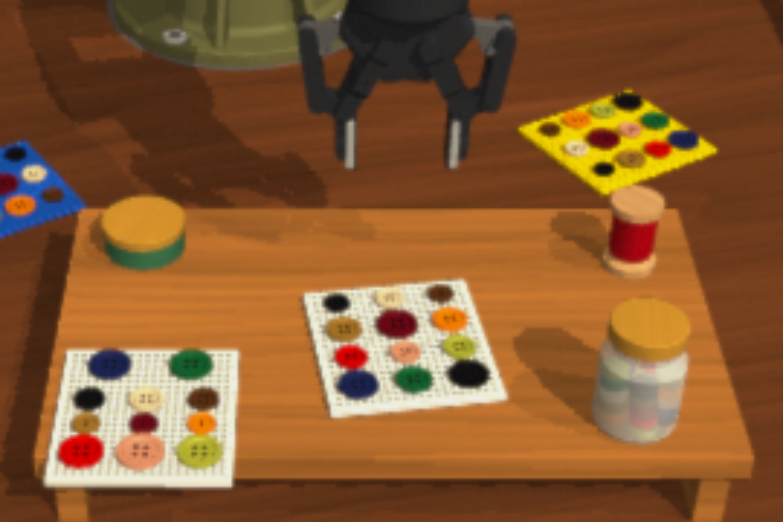

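```bash
python3 -c "
from where import *
st=robot.get_state();c=robot.camera('scene');M=R.from_quat(np.roll(st['tcp_rot'],-1)).as_matrix()
P=pts(c);Z=c['range_z']
def proj(p):
    q=rm(c).T@(p-np.array(c['xyz']));return c['cx']-c['fx']*q[0]/q[2],c['cy']+c['fy']*q[1]/q[2]
for dx in(-20,-10,0):
  for dy in(-30,30):print(dx,dy,proj(st['tcp_pos']+M@np.array([dx,dy,0])/1000))
g=cv2.cvtColor(c['pixels'],cv2.COLOR_RGB2GRAY)
for u in(330,367):print(g[170:200,u],P[180:190,u,2].round(3),P[180:190,u,0].round(3))
print(st['t'])
"
```

```text
-20 -30 (np.float64(363.3965075063049), np.float64(192.26423383546708))
-20 30 (np.float64(332.4868990530976), np.float64(192.36496539055878))
-10 -30 (np.float64(363.12098479325437), np.float64(196.51353799600827))
-10 30 (np.float64(332.3866491220352), np.float64(196.61279574133835))
0 -30 (np.float64(362.84856878635725), np.float64(200.71492835940046))
0 30 (np.float64(332.2875293383843), np.float64(200.8127390320025))
[ 76 161 159 158 158 158 158 158 156 156 156 157 156 158 158 159 149  89
  68  70  69  71  69  71  72  76  77  76  76  77] [ 0.2  0.2  0.1  0.1  0.1  0.1  0.1  0.1 -0.  -0. ] [0.5 0.5 0.5 0.5 0.5 0.5 0.5 0.5 0.3 0.3]
[ 76 150 151 154 155 155 154 154 154 151 132 130 129 128 116 119 113  80
  71  71  72  75  75  75  78  76  73  71  72  70] [ 0.2  0.2  0.1  0.1  0.1  0.   0.  -0.   0.  -0. ] [0.5 0.5 0.5 0.5 0.5 0.3 0.3 0.3 0.3 0.3]
1.65
```

```bash
python3 -c "
from where import *
np.set_printoptions(precision=4,suppress=True)
where(-200,8,.075)
c=robot.camera('scene');P=pts(c);Z=c['range_z']
for u in(329,330,331,332):print(u,P[172:192,u,2],P[178:188:3,u,:2])
print(robot.get_state()['qpos'],robot.get_state()['dq'])
"
```

```text
t 1.7 step xy [-200.7481    5.8399] z 101.09615839199094 yaw err deg 0.10578437257080964 tilt 0.013258272754008808 gap 59.4927240318011 F [ 0.4014 -0.1275 -0.0569]
to target: cm [ 2.61 -0.22 -0.08] twist 0.002
329 [ 0.1738  0.1715  0.171   0.1663  0.1632  0.1641  0.1593  0.1568  0.1555
  0.1545  0.1513  0.1496  0.1462  0.1442  0.1409 -0.0019  0.0017 -0.0009
 -0.0003 -0.0001] [[ 0.5011 -0.0318]
 [ 0.5041 -0.0325]
 [ 0.5017 -0.0318]
 [ 0.295   0.0231]]
330 [ 0.1735  0.171   0.1683  0.1676  0.1651  0.1628  0.1619  0.1579  0.1561
  0.1539  0.1528  0.1479  0.1454  0.1457  0.1432 -0.0036 -0.0004  0.0006
  0.001  -0.0009] [[ 0.5055 -0.031 ]
 [ 0.5035 -0.0304]
 [ 0.501  -0.0296]
 [ 0.2931  0.026 ]]
331 [ 0.1725  0.1714  0.1684  0.1657  0.1646  0.1623  0.1586  0.1575  0.1547
  0.1532  0.1503  0.1479  0.1462  0.1441  0.1441 -0.0026  0.0002 -0.0007
 -0.0012 -0.0011] [[ 0.501  -0.0279]
 [ 0.5029 -0.0283]
 [ 0.5025 -0.0281]
 [ 0.2951  0.0279]]
332 [ 0.1735  0.1697  0.1667  0.167   0.1649  0.1627  0.1623  0.1591  0.0003
 -0.0023  0.001  -0.0007 -0.0006 -0.0016  0.0003  0.0007  0.7333 -0.0035
  0.0008 -0.0006] [[ 0.507  -0.0275]
 [ 0.2709  0.0366]
 [ 0.2861  0.0326]
 [ 0.3005  0.0289]]
[-0.0602  0.2953  1.7675 -0.0001  1.0772  1.7362] [-0.0065 -0.0182 -0.0048  0.0005 -0.0049  0.0024]
```

The scene depth puts the fingertips about 40 mm above the reported TCP, which I don't trust yet. I'll descend partway behind the card and recheck with force and camera.

Emit:
arm_command(moves=[70,2.6,-0.2,0,0,70,2.6,-0.2,0,0,70,2.6,-0.2,0,0])

```text
t: 2.05
tcp_pos: [0.5006, 0.0084, 0.0759]
tcp_rot: [-0.08, 0.703, -0.08, -0.702]
ft_force: [0.6, 1.1, -0.1]
finger_gap: 0.0596
```

```bash
cat > tip.py <<'E'
from where import *
def tip(name=None):
    np.set_printoptions(precision=1,suppress=True)
    c=robot.camera('scene');where(-200,8,.064);st=robot.get_state()
    P=pts(c);M=R.from_quat(np.roll(st['tcp_rot'],-1)).as_matrix();t=(P-st['tcp_pos'])@M*1000
    k=(c['range_z']>0)&(abs(t[:,:,1])<65)&(abs(t[:,:,2])<22)&(t[:,:,0]<25)&(t[:,:,0]>-60)&(P[:,:,2]>.071)
    for sg in(1,-1):
        q=t[k&(t[:,:,1]*sg>0)]; q=q[np.argsort(-q[:,0])][:12]; print("tip pts (tool mm)",q[0],q[6],"world z",st['tcp_pos'][2]*1000-q[[0,6],0])
    if name:cv2.imwrite(name,cv2.resize(c['pixels'][130:310,210:480,::-1],None,fx=2.9,fy=2.9))
E
python3 -c "
from tip import *
tip('pics/s2.png')"
```

```text
t 2.1 step xy [-200.1    7.8] z 76.17487621922508 yaw err deg 0.06252632950560155 tilt 0.11855466967572202 gap 59.83451926104634 F [-0.1  0.4  0.9]
to target: cm [ 1.2 -0.  -0. ] twist 0.001
tip pts (tool mm) [-37.5  38.4  -2.5] [-42.3  32.8  -9.7] world z [113.7 118.5]
tip pts (tool mm) [-38.5 -28.2   6. ] [-42.4 -28.8 -10.1] world z [114.7 118.5]
```

View pics/s2.png

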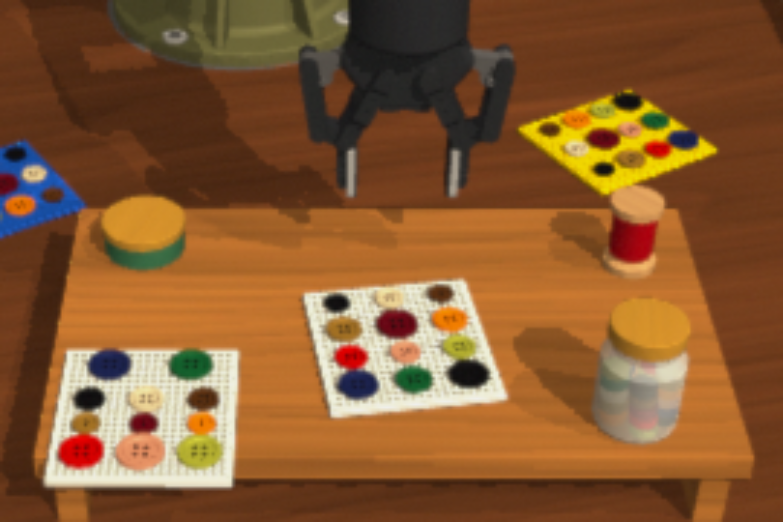

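The picture confirms it: the tips at crop (347,193) and (455,193) really hang at z≈114 mm while the TCP reads 76. The reported TCP is therefore about 38 mm beyond the real tips. I'll go by the camera and force, and descend in stages.

Emit:
arm_command(moves=[70,1.5,0,0,0,70,3,0,0,0,70,4,0,0,0,70,4,0,0,0])

```text
t: 2.5
tcp_pos: [0.5, 0.0089, 0.0343]
tcp_rot: [0.08, -0.702, 0.08, 0.703]
ft_force: [-0.1, -0.4, 0.2]
finger_gap: 0.0599
```

```bash
python3 -c "
from tip import *
tip('pics/s3.png')"
```

```text
t 2.55 step xy [-200.7    8. ] z 34.8945313022999 yaw err deg 0.08930483384909849 tilt 0.00564446578572989 gap 59.94339591518673 F [ 0.5  0.8 -0.3]
to target: cm [-2.9  0.  -0.1] twist 0.002
tip pts (tool mm) [-41.   32.3 -10.6] [-43.6  34.4 -14.1] world z [75.9 78.4]
tip pts (tool mm) [-36.7 -28.2   5.1] [-41.2 -32.7 -11.3] world z [71.6 76.1]
```

View pics/s3.png

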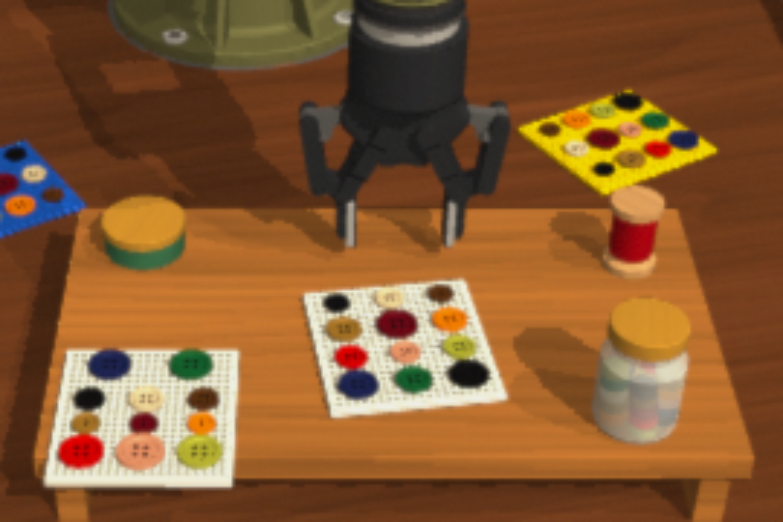

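Emit:
arm_command(moves=[70,0.8,0,0,0,70,0.8,0,0,0,70,0.8,0,0,0])

```text
t: 2.85
tcp_pos: [0.5003, 0.009, 0.0266]
tcp_rot: [-0.079, 0.703, -0.079, -0.703]
ft_force: [0.1, 0.2, 0.4]
finger_gap: 0.0596
```

Emit:
arm_command(moves=[70,0.15,0,0,0,70,0.15,0,0,0])

```text
t: 3.05
tcp_pos: [0.5003, 0.009, 0.0249]
tcp_rot: [-0.079, 0.703, -0.079, -0.703]
ft_force: [-0.3, -1.3, -0.4]
finger_gap: 0.0597
```

Emit:
arm_command(moves=[70,0.15,0,0,0,70,0.15,0,0,0])

```text
t: 3.25
tcp_pos: [0.5002, 0.009, 0.0233]
tcp_rot: [0.079, -0.703, 0.079, 0.703]
ft_force: [0.2, 0.3, -0.5]
finger_gap: 0.0594
```

Emit:
arm_command(moves=[70,0.1,0,0,0,70,0.1,0,0,0])

```text
t: 3.45
tcp_pos: [0.5002, 0.009, 0.0223]
tcp_rot: [0.079, -0.703, 0.079, 0.703]
ft_force: [0.4, 0.2, -0.7]
finger_gap: 0.0595
```

Emit:
arm_command(moves=[70,0.1,0,0,0,70,0.1,0,0,0])

```text
t: 3.65
tcp_pos: [0.5003, 0.009, 0.0221]
tcp_rot: [-0.079, 0.703, -0.079, -0.703]
ft_force: [-5.6, -0.3, 11.5]
finger_gap: 0.0601
```

```bash
python3 -c "
from tip import *
tip('pics/s4.png')
c=robot.camera('top');P=pts(c);z=P[:,:,2]
"
```

```text
t 3.7 step xy [-200.8    8.1] z 22.083540046596475 yaw err deg 0.10222994428602306 tilt 0.01228353147996915 gap 60.09104247819572 F [-5.6 -0.5 11.4]
to target: cm [-4.2  0.  -0.1] twist 0.002
tip pts (tool mm) [-49.   40.1  -4.2] [-51.2  36.4 -13.8] world z [71.1 73.2]
tip pts (tool mm) [-49.  -28.2   5.6] [-51.1 -32.8 -10.8] world z [71.1 73.2]
```

View pics/s4.png

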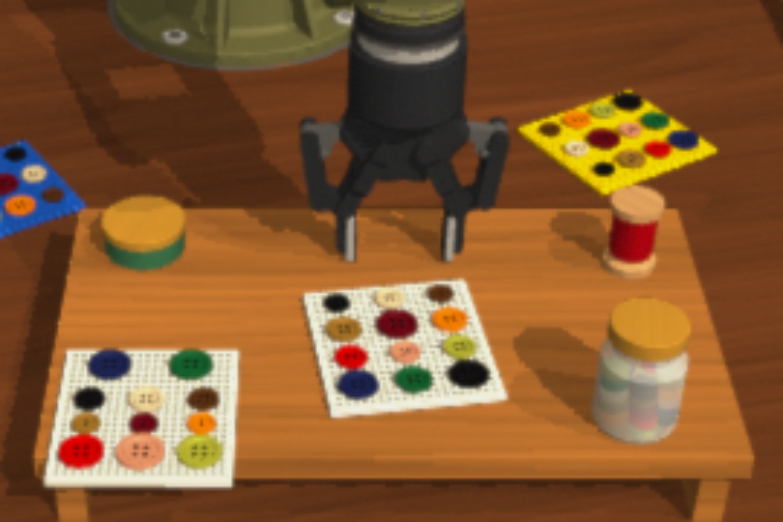

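The tips touched the step at TCP z = 22.1 with 11 N. I'll raise 2.5 mm so the tips work at card-edge height, then push slowly.

Emit:
arm_command(moves=[70,-0.25,0,0,0,70,-0.25,0,0,0,70,-0.25,0,-0.7,0,70,-0.25,0,-1.4,0,70,-0.25,0,-2.1,0,70,-0.25,0,-2.8,0,70,-0.25,0,-3.5,0,70,-0.25,0,-3.5,0])

```text
t: 4.55
tcp_pos: [0.5351, 0.0009, 0.0238]
tcp_rot: [-0.08, 0.703, -0.08, -0.703]
ft_force: [-0.3, -0.1, -0.3]
finger_gap: 0.0596
```

```bash
cat > chk.py <<'E'
from where import *
def chk(name=None):
    np.set_printoptions(precision=1,suppress=True)
    c=robot.camera('top');where(-106,8,.024);s=np.load("step.npz")
    try: rep(c,s["O"],float(s["y"]))
    except Exception as e: print(e)
    if name: cv2.imwrite(name,cv2.resize(c["pixels"][125:325,150:420,::-1],None,fx=2.9,fy=2.9,interpolation=cv2.INTER_CUBIC))
E
python3 -c "
from chk import *
chk('pics/t1.png')"
```

```text
t 4.6 step xy [-165.6    8.1] z 23.73908783216394 yaw err deg 0.08829089705540127 tilt 0.004244575246256626 gap 59.828238339660764 F [ 0.3  0.5 -0.4]
to target: cm [-0.  0. -6.] twist 0.002
card px [239.3 302.6] centre(step frame) [-297.4   42. ] size 94.93443969136024 99.59016836216027 yaw 13.917667388916016 sides yaw [np.float64(17.0), np.float64(13.9), np.float64(-7.1), np.float64(9.4)]
   world ctr [413.8  63.8] FL,FR [-246.   105.1] [-230.1   -3.7] BL,BR [-364.7   87.8] [-348.8  -21.1]
card px [276.6 208.2] centre(step frame) [-98.   15.3] size 125.0527534544931 107.30737324437872 yaw 4.685822010040283 sides yaw [np.float64(14.2), np.float64(16.6), np.float64(-33.3), np.float64(-18.6)]
   world ctr [602.1  -7.2] FL,FR [-33.2  64.5] [-43.3 -45. ] BL,BR [-152.7   75.5] [-162.8  -34. ]
card px [364.6 197.5] centre(step frame) [ -34.7 -151.4] size 120.78465848806249 109.80692188522477 yaw 0.16085848212242126 sides yaw [np.float64(0.1), np.float64(-0.3), np.float64(0.4), np.float64(0.0)]
   world ctr [ 626.3 -183.8] FL,FR [ 25.3 -96.4] [  25.4 -206.4] BL,BR [-94.7 -96.5] [ -94.6 -206.5]
```

View pics/t1.png

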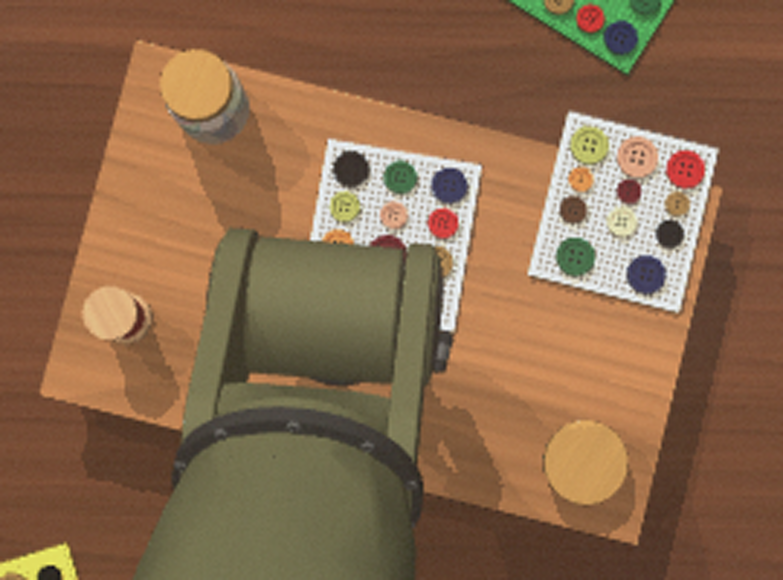

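The card is turning square as it slides. Its front edge at crop (330,140)–(480,163) is still about 3° off, and the other objects haven't moved. I'll keep pushing.

Emit:
arm_command(moves=[70,0,0,-0.7,0,70,0,0,-1.4,0,70,0,0,-2.1,0,70,0,0,-2.8,0,70,0,0,-3.5,0,70,0,0,-4.2,0,70,0,0,-4.6,0,70,0,0,-4.6,0])

```text
t: 5.4
tcp_pos: [0.5796, -0.0093, 0.0238]
tcp_rot: [-0.079, 0.703, -0.079, -0.703]
ft_force: [0.0, 0.2, -0.7]
finger_gap: 0.0596
```

```bash
cat > front.py <<'E'
from where import *
def front():
    np.set_printoptions(precision=2,suppress=True)
    c=robot.camera('top');where(-106,8,.024);s=np.load("step.npz");O=s["O"];y=float(s["y"])
    ex=np.array([np.cos(y),np.sin(y)]);ey=np.array([-ex[1],ex[0]])
    for px,P in cards(c):
        Q=np.stack([(P-O)@ex,(P-O)@ey],-1)
        if Q[:,0].max()<-60 or abs(Q[:,1].mean())>190: continue
        F=Q[Q[:,0]>Q[:,0].max()-9]; lo,hi=F[:,1].min(),F[:,1].max()
        F=F[(F[:,1]>lo+8)&(F[:,1]<hi-8)]
        p=np.polyfit(F[:,1],F[:,0],1); F=F[abs(F[:,0]-np.polyval(p,F[:,1]))<2]; p=np.polyfit(F[:,1],F[:,0],1)
        print("front y",lo,hi,"x at right/left end",np.polyval(p,[lo,hi]),"yaw",-np.degrees(p[0]),"y range",Q[:,1].min(),Q[:,1].max())
E
python3 -c "
from front import *
front()"
```

```text
t 5.45 step xy [-119.74    8.18] z 23.778447080075967 yaw err deg 0.09315798923120155 tilt 0.0008928113131665667 gap 60.16641532492411 F [-1.18 -0.57 -0.38]
to target: cm [-0.02  0.02 -1.37] twist 0.002
front y -204.7886810212136 -94.93941437774497 x at right/left end [26.01 25.33] yaw 0.35242001201949963 y range -207.6726521680229 -94.93050530524415
front y -53.758402704082386 54.2940407678303 x at right/left end [11.4  10.88] yaw 0.2753649853903705 y range -56.77784389130464 91.47589184370739
```

The card is now square: its yaw of 0.28° compares with 0.35° for the neighbour in the same measurement. It needs about 14.5 mm more.

Emit:
arm_command(moves=[70,0,0,-0.4,0,70,0,0,-0.8,0,70,0,0,-1.1,0,70,0,0,-1.2,0,70,0,0,-1.2,0,70,0,0,-1.2,0])

```text
t: 6.05
tcp_pos: [0.5909, -0.0118, 0.0239]
tcp_rot: [-0.079, 0.703, -0.079, -0.703]
ft_force: [0.1, -0.0, 0.6]
finger_gap: 0.0601
```

```bash
python3 -c "
from front import *
front()"
```

```text
t 6.1 step xy [-107.88    8.22] z 23.947925141432325 yaw err deg 0.09816652688152772 tilt 0.007858188859315945 gap 60.00330107869948 F [ 1.02 -0.08 -0.5 ]
to target: cm [-0.01  0.02 -0.19] twist 0.002
front y -204.7886810212136 -94.93941437774497 x at right/left end [26.01 25.33] yaw 0.35242001201949963 y range -207.24610324556727 -94.9349572001284
front y -53.23744962139223 54.89339591175039 x at right/left end [22.59 21.75] yaw 0.4443661562258972 y range -56.75969803818482 91.16914259747688
```

Emit:
arm_command(moves=[70,0,0,-0.2,0,70,0,0,-0.3,0,70,0,0,-0.35,0,70,0,0,-0.35,0,70,0,0,-0.35,0])

```text
t: 6.6
tcp_pos: [0.5943, -0.0126, 0.0239]
tcp_rot: [-0.079, 0.703, -0.079, -0.703]
ft_force: [-1.1, 0.0, 0.8]
finger_gap: 0.0599
```

```bash
python3 -c "
from front import *
front()"
```

```text
t 6.65 step xy [-104.33    8.25] z 23.943052850749247 yaw err deg 0.09811093137636817 tilt 0.009696269987102279 gap 60.0147683807308 F [ 0.16  0.77 -0.36]
to target: cm [-0.01  0.02  0.17] twist 0.002
front y -204.7886810212136 -94.93941437774497 x at right/left end [26.01 25.33] yaw 0.35242001201949963 y range -207.24610324556727 -94.9349572001284
front y -54.72062887013096 54.89339591175039 x at right/left end [26.09 25.41] yaw 0.3525853912297591 y range -57.22367988479632 91.27450409275589
```

The card is level with the neighbour to 0.1 mm. I'll back straight off, lift clear and check the unobstructed view.

Emit:
arm_command(moves=[70,0,0,1,0,70,0,0,3,0,70,0,0,6,0,70,0,0,8,0,70,-5,0,8,0,70,-10,0,8,0,70,-14,0,8,0,70,-14,0,8,0])

```text
t: 7.45
tcp_pos: [0.5186, 0.0052, 0.1696]
tcp_rot: [-0.08, 0.706, -0.079, -0.699]
ft_force: [1.1, -1.0, -0.4]
finger_gap: 0.0595
```

Emit:
arm_command(moves=[70,0,20,10,0,70,0,20,10,0,70,0,20,10,0,70,0,20,10,0,70,0,25,10,0,70,0,25,10,0,70,0,25,10,0,70,0,25,10,0])

```text
t: 8.25
tcp_pos: [0.3628, -0.216, 0.1635]
tcp_rot: [0.08, -0.702, 0.08, 0.703]
ft_force: [-0.0, 0.7, 0.8]
finger_gap: 0.0597
```

```bash
python3 -c "
from front import *
from chk import chk
front();chk('pics/t2.png')
c=robot.camera('top');P=pts(c);s=np.load('step.npz');O=s['O'];y=float(s['y']);e=np.array([np.cos(y),np.sin(y)]);f=np.array([-e[1],e[0]])
for nm,(u,v) in dict(jar=(218,155),spool=(188,232),tin=(352,285)).items():
    q=P[v-3:v+4,u-3:u+4,:].reshape(-1,3).mean(0)*1000; d=q[:2]-O; print(nm,d@e,d@f,q[2])
a=np.load('top0.npz')['pixels'].astype(int);b=c['pixels'].astype(int)
for nm,(u,v) in dict(jar=(218,155),spool=(188,232),tin=(352,285),nb=(366,198)).items(): print(nm,'mean abs change',abs(a-b)[v-18:v+19,u-18:u+19].mean())
"
```

```text
t 8.3 step xy [-283.99 -241.55] z 163.5558102614397 yaw err deg 0.09561957520696751 tilt 0.0317237732453836 gap 59.822030872269984 F [ 0.05 -0.12 -0.69]
to target: cm [ 13.96 -24.92 -17.85] twist 0.002
front y -204.7886810212136 -94.93941437774497 x at right/left end [26.01 25.33] yaw 0.35242001201949963 y range -207.24610324556727 -94.93050530524415
front y -54.72062887013096 55.40890879621441 x at right/left end [26.09 25.41] yaw 0.3525853912297591 y range -57.22367988479632 55.40890879621441
t 8.35 step xy [-283.9 -241.3] z 163.62959081771288 yaw err deg 0.14171937666748136 tilt 0.02594466188431687 gap 59.7588049888631 F [0.5 0.5 0.5]
to target: cm [ 14.  -24.9 -17.9] twist 0.002
card px [364.6 197.5] centre(step frame) [ -34.6 -151.4] size 120.68396291982526 109.80736989523618 yaw 0.16085848212242126 sides yaw [np.float64(0.1), np.float64(0.0), np.float64(0.4), np.float64(-0.2)]
   world ctr [ 626.3 -183.8] FL,FR [ 25.3 -96.3] [  25.4 -206.3] BL,BR [-94.7 -96.5] [ -94.6 -206.5]
card px [293.4 179.5] centre(step frame) [-34.6  -1.3] size 120.81382553530402 109.67122211701678 yaw 0.16106656193733215 sides yaw [np.float64(0.1), np.float64(0.1), np.float64(0.5), np.float64(0.2)]
   world ctr [660.1 -37.5] FL,FR [25.2 53.9] [ 25.6 -56.1] BL,BR [-94.8  53.5] [-94.4 -56.5]
jar -36.951493894242844 143.82859139446018 135.3201744344373
spool -191.63866202452678 166.38745154886612 111.75133696998739
tin -213.63276136941698 -164.7351590584154 103.57993762910975
jar mean abs change 1.626734842951059
spool mean abs change 1.6683710737764792
tin mean abs change 1.5622108595081567
nb mean abs change 1.3640126613099586
```

View pics/t2.png

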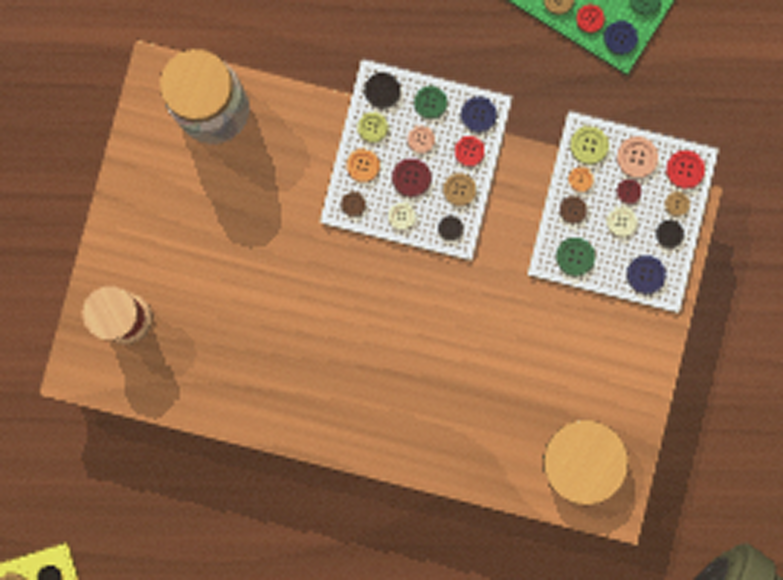

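The card at crop (415,160) is level with and parallel to the neighbour at (625,210), and the gripper is clear. The jar, spool, tin and neighbour haven't moved. Handing in.

```bash
python3 -c "
from bench import robot
print(robot.job_done())"
```

```text
the job is handed in; nothing more can be done
None
```

The card is out past the customer's edge, square and level with the other card, and I've handed the job in at about 8.4 s. I pushed its back edge with the two spread fingertips, which turned it square from about 8° askew. I stopped in small steps, then backed off and lifted clear.

**Last checks (top camera, gripper clear):**
- **Overhang:** the front corners measure 25.2 and 25.6 mm past the edge, against 25.3 and 25.4 mm for the other card. The two cards' yaw agrees to within 0.1°.
- **Other things:** the jar, spool, tin and other card look unchanged from the first picture.

**Readings that disagreed:**
- **Tool position:** the reported TCP was about 38 mm beyond the real fingertips. I set the height from the scene camera and a light touch on the step (about 11 N) instead.
- **Step direction:** the first fit of the step's edges gave −12.4°, while the other card gave −13.0°. I used −13.0°, so "square" and "25 mm" rest partly on the other card being placed as described.
- **Tin height:** one depth reading of the tin's lid came out at 104 mm instead of about 84 mm. I took it as depth noise, since its picture and position had not changed.

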